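Lock the focus of the inspection camera

TASK

The lens barrel of the small bench camera is in focus; lock it there. Swing the camera's clamp lever fully home so that it holds the barrel still, turn the knurled lock ring clockwise until it has nipped up firmly hand-tight against the housing without overtightening it, then swing the lever all the way back to free the clamp. The barrel must not turn, and leave the other things on the bench alone.

Things in the scene. Friction and masses are not known exactly. Their poses are not given: they have to be found in the camera images.
- camera: up-looking bench camera, bolted down: aluminium housing 96 x 96 x 36 mm high on a 140 (x) x 100 (y) x 6 mm dark steel plate, with a 44 x 40 x 36 mm boss for the clamp on its -y side. Origin: centre of the underside on the barrel's axis, z up. The barrel stands upright through the top and the lock ring lies round it. All its parts are plain metal.
- ring_centre (a point): centre of the knurled steel lock ring, on the barrel's upright axis, 55 mm above the bench (orientation: the camera's). Ring 51 mm in diameter, 45 to 65 mm above the bench, over a 58 mm wide seat. Clockwise from above tightens: thread drag 0.12 N m for 0.35 to 0.85 rad (differs every time, cannot be seen), then it bears, and the resistance steps to 0.25 N m and climbs 1.5 N m per rad.
- washer_mid (a point): hidden washer under the ring, 45 mm above the bench, pressed down only 2 mm per rad of ring once it bears (too little for such readings: go by feel). Tight from 0.10 rad past bearing (0.40 N m felt at the ring); aim for 0.45 to 0.60 N m; over 0.30 rad (0.70 N m) is overtight. Held still or let go, the ring stays, but its knurled sleeve is sprung: it winds 0.25 rad per N m.
- barrel_rib (a point): small rib, 5 x 3 x 2.5 mm, on the rim of the lens barrel, 15.5 mm from the axis, 75 mm above the bench. The dark barrel, 36 mm in diameter, stands 9 mm out of the ring (top at 74 mm). Unclamped it turns at 0.05 N m, so the ring would drag it round; with the lever at its home stop it withstands 0.9 N m, at 0.75 rad of lever 0.6 N m.
- clamp (a joint): angle of the clamp lever (rad), counter-clockwise from above: starts at 0 to 0.2 (free); its shoe meets the barrel at about 0.5; home stop at 0.85 (over 0.75 counts as home); back stop at 0 (under 0.30 counts as back). It stays where it is left: drag 0.4 N m (5.3 N at the peg), rising to about 0.75 N m (10 N at the peg) at the home stop.
- clamp_peg (a point): upright round black peg on the free end of the clamp lever, 14 mm in diameter, 46 to 78 mm above the bench; this point lies on its axis 62 mm above the bench, 75 mm from the lever's pivot. x points outward along the lever, y the way the peg moves when the clamp closes.
- clamp_pivot (a point): pivot of the clamp lever (vertical axis), 66 mm to the camera's -y side of the barrel's axis, 42 mm above the bench; the lever is a dark steel bar 13 mm wide, 38 to 46 mm above the bench
- connector_0_mid (a point): loose white connector shell, 26 x 35 x 26 mm, bystander (middle)
- connector_1_mid (a point): loose olive connector shell, 21 x 28 x 21 mm, bystander (middle)
- driver_0_mid (a point): loose screwdriver, 145 mm long, bystander (middle)
- side_cutter_mid (a point): loose side cutter, 106 mm long, bystander (middle)

How it is judged:
By the outcome, as a careful person would: the job done as asked, in the order asked, and still so for the second after the job is handed in, with the robot touching nothing.
It also fails if it takes over 67 s, if anything falls off the work surface, if the arm or the gripper's body presses on something with over 40 N, if the wrist force passes 120 N, or if a joint passes its speed limit or range.

ROBOT

A 6-joint arm with a two-finger parallel gripper is mounted at the origin on a cart in front of the work surface, level with it; the furniture and walls round the work are solid. World frame = base frame: x ahead of the robot, y to its left, z up, the work surface at z = 0. Lengths are in m, angles in rad, forces in N, time in s.
With the tool pointing down it reaches from about 0.3 to 0.875 m from the base axis. Payload 4.2 kg.
Tool frame: the origin (TCP) lies at the very end of the fingers, on their centre line; the grasp point (between the pads) lies 19 mm behind it; z points along the fingers, y is the line along which they close (so a half turn about z gives the same grasp; the last joint's range is limited). The gripper opens to 85 mm and grips with 20 to 120 N. Pads are 22 mm wide; open, the fingers measure 114 mm over their backs; the gripper's body (76 mm by 85 mm) begins 54 mm behind the grasp point. The pads swing forward as they close: fully open they stand 13 mm farther back than shut.
Start: joints at [-1.179, 0.32, 1.565, -0, 1.257, -0.02], TCP at [0.23, -0.527, 0.231] pointing down, gripper open.
Joint ranges: [-3.11, 3.11], [-0.84, 2.01], [0.21, 2.61], [-1.34, 4.49], [0.05, 2.63], [-2.56, 2.56]. Speed limits (rad/s): [2.57, 2.57, 3.14, 3.14, 3.14, 3.14].

INTERFACE

Orientations are given as a unit quaternion [x, y, z, w].
In Python, from station import r, optics, finish_job gives the robot as it stands. The module is installed in compiled form; this text tells all that it offers.
- The arm moves only by the shell command python3 -m pendant 'ROWS' [OPENING] [FORCE]. ROWS is JSON, a list of rows, each a list of 4 numbers: the shift along the tool's x, y, z in mm, then the turn about the tool's z in degrees. In form: [[dx, dy, dz, roll], ...]. A call has 1 to 10 rows; each row is the pose to reach, as a shift and turn from the pose commanded when the call began, along the tool's axes at that moment; what a row does not reach only later rows make up. A row lasts 1/8 s, in which the tool goes at most 62.5 mm and 10.7 degrees, less where a joint would pass 70% of its speed; a pose out of reach is approached as far as the arm can. A call with a gripper value outside its range is refused whole. OPENING is the opening, from -1 (shut) to 1 (fully open), so that 0 is half open, set as the call begins (- or left out, the last holds). The fingers move at their own pace and stop on an object; FORCE is the grip in N (left out, the last holds). Time passes only in rows, so rows that repeat a pose let the fingers close. It gives the time, the measured TCP pose, the force, the opening and the grip force at its end, in the units of the state.
- r.get_state(): the state, without advancing time (a new reading comes with each control period).
- optics.read_camera(name): name is "scene" or "side" or "wrist"; returns a dict with "image" (480x640x3 uint8, red, green, blue), "K" (3x3 intrinsics, pixels), "k1" (the pictures are not rectified: a ray, as slopes to the right and down, at radius r is drawn at 1 + k1 r^2 times it, then the intrinsics apply), "world_to_cam" (4x4, takes a point from world to camera coordinates); the wrist camera has in their place "tool_from_camera" (4x4, takes a point from camera to tool coordinates, whose origin is the TCP and whose axes are the flange's). Camera axes: x right, y down, z forward; pixel columns grow to the right and rows downward; lengths in m; the calibration is good to about 2 mm. A picture is of the moment at which its call begins: read the wrist's pose just before it. There is no depth.
- finish_job(): hands the job in; it is judged then, once.
The state is a dict: "t": time; "joint_pos": joint angles; "qvel": joint speeds; "tau": joint torques, N m; "tool_pos": TCP position; "eef_rot": TCP orientation; "contact_force": force on the tool from outside, world axes, zero at the start; "wrist_torque": the same for the moment, N m; "opening": opening from 0.0 (shut) to 1.0 (fully open); "finger_force": force on a finger pad.
Only numpy, scipy, OpenCV 4.12 (cv2) and the standard library are available. Lean on these libraries where they do the work, as an engineer would, in place of code of your own. Each camera call takes 0.05 s, during which the arm holds its last target. There are 200 camera calls.

## Working session

There is one attempt and no reset: what is moved stays moved. The work goes in short steps, Python scripts to look and compute and a shell command to move; the robot and the scene stay as the last step left them, time stands still between calls to the robot, and variables do not carry over. Pictures are saved under pics/ and viewed, at most 10 in all, crops included, and the job is handed in when it is done.

```bash
mkdir -p pics; cat > h.py <<'E'
import numpy as np, cv2
from station import r, optics
from scipy.spatial.transform import Rotation as R
def get(n):
    s=r.get_state(); c=optics.read_camera(n)
    if n=="wrist":
        T=np.eye(4);T[:3,:3]=R.from_quat(s["eef_rot"]).as_matrix();T[:3,3]=s["tool_pos"]
        c["c2w"]=T@c["tool_from_camera"]
    else: c["c2w"]=np.linalg.inv(c["world_to_cam"])
    return c
def und(c,px):
    K=c["K"];x=(px[0]-K[0,2])/K[0,0];y=(px[1]-K[1,2])/K[1,1]
    d=np.array([x,y]);u=d.copy()
    for _ in range(20):u=d/(1+c["k1"]*(u@u))
    return u
def ray(c,px,z):
    u=und(c,px);d=c["c2w"][:3,:3]@np.r_[u,1];o=c["c2w"][:3,3]
    return o+d*(z-o[2])/d[2]
def proj(c,p):
    q=np.linalg.inv(c["c2w"])@np.r_[p,1];u=q[:2]/q[2];u=u*(1+c["k1"]*(u@u))
    return c["K"][:2,:2]@u+c["K"][:2,2]
def save(c,n):cv2.imwrite("pics/"+n+".png",c["image"][:,:,::-1])
E
python3 - <<'E'
from h import *
a=get("scene");b=get("side");w=get("wrist")
for n,c in(("scene",a),("side",b),("wrist",w)): save(c,n); print(n,c["c2w"].round(3).tolist(),c["k1"],c["K"][0,0])
s=r.get_state();print(s["t"],s["eef_rot"],s["contact_force"])
E
```

```text
scene [[-0.617, -0.407, 0.673, -0.069], [-0.787, 0.342, -0.514, 0.456], [-0.021, -0.847, -0.531, 0.581], [0.0, 0.0, 0.0, 1.0]] 0.011243538587073842 508.39979824367714
side [[-0.995, -0.058, 0.076, 0.443], [-0.096, 0.548, -0.831, 1.06], [0.006, -0.834, -0.551, 0.822], [0.0, 0.0, 0.0, 1.0]] 0.06855236128609554 614.0522609831974
wrist [[0.401, -0.885, -0.237, 0.289], [-0.916, -0.388, -0.101, -0.501], [-0.002, 0.257, -0.966, 0.373], [0.0, 0.0, 0.0, 1.0]] -0.05817719123172862 382.3389971230911
0.15 [ 9.78875959e-01  2.04453899e-01 -1.23184253e-04 -6.66563318e-04] [0.16271797 0.28717623 0.2159146 ]
```

View pics/scene.png

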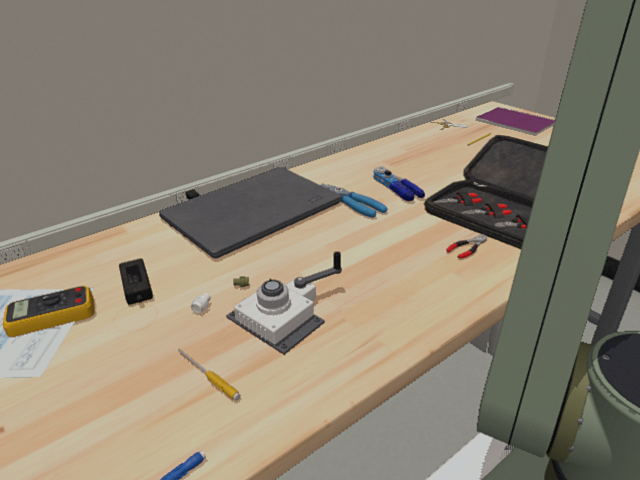

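View pics/side.png

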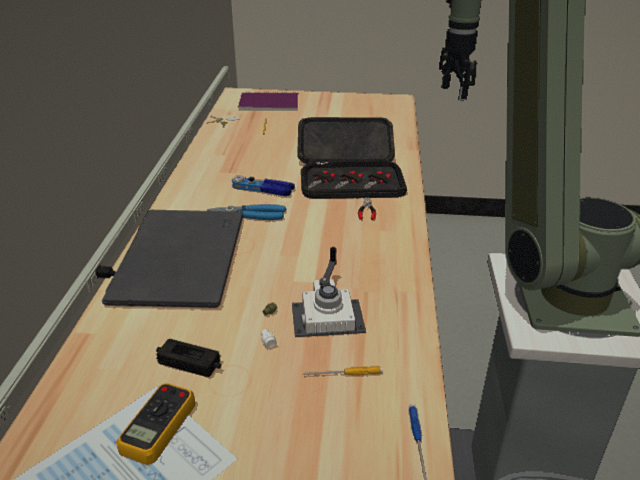

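The scene view shows the barrel top at about (272,285) and the peg top at (337,255). In the side view they are at (327,287) and (333,250). The lever points toward world -y.

```bash
python3 - <<'E'
from h import *
a=get("scene");b=get("side")
for n,c,l in(("scene",a,[(272,285,.074),(337,255,.078),(299,283,.046),(286,351,.006),(322,320,.006),(230,315,.006)]),("side",b,[(327,287,.074),(333,250,.078),(294,335,.006),(368,332,.006),(363,299,.006)])):
    for u,v,z in l: print(n,u,v,ray(c,(u,v),z).round(4))
    x,y,s=(200,230,160) 
for n,c,(x,y) in(("a",a,(225,240)),("b",b,(260,235))):
    im=c["image"][y:y+120,x:x+150]; cv2.imwrite(f"pics/crop{n}.png",cv2.resize(im[:,:,::-1],None,fx=4,fy=4,interpolation=2)[:480])
i=[cv2.imread(f"pics/crop{n}.png") for n in "ab"]
cv2.imwrite("pics/crop.png",cv2.resize(np.vstack(i),None,fx=.62,fy=.62))
s=r.get_state();print(R.from_quat(s["eef_rot"]).as_matrix().round(3).tolist())
E
```

```text
scene 272 285 [0.5053 0.1143 0.074 ]
scene 337 255 [ 0.4996 -0.0194  0.078 ]
scene 299 283 [0.5117 0.0562 0.046 ]
scene 286 351 [0.4267 0.146  0.006 ]
scene 322 320 [0.4475 0.0572 0.006 ]
scene 230 315 [0.5581 0.1712 0.006 ]
side 327 287 [0.5069 0.105  0.074 ]
side 333 250 [ 0.5041 -0.0186  0.078 ]
side 294 335 [0.5645 0.175  0.006 ]
side 368 332 [0.4217 0.1516 0.006 ]
side 363 299 [0.4345 0.0508 0.006 ]
[[0.916, 0.4, -0.0], [0.4, -0.916, 0.001], [0.0, -0.001, -1.0]]
```

View pics/crop.png

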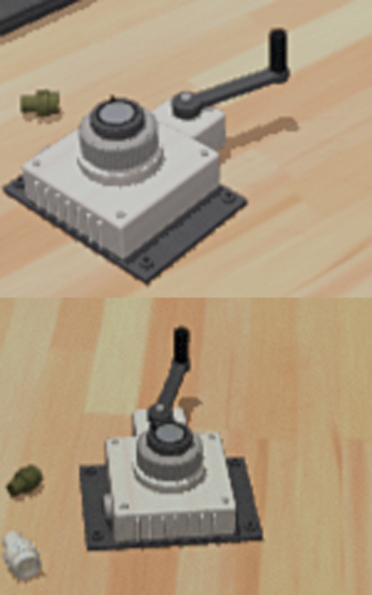

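Camera at about (0.505, 0.11) with yaw about 9°, peg near (0.502, -0.02). I'll move above the lever, with tool y along the peg's travel.

```bash
python3 -m pendant '[[475,-400,0,-76],[475,-400,0,-76],[475,-400,0,-76],[475,-400,0,-76],[475,-400,0,-76],[475,-400,0,-76],[475,-400,0,-76],[475,-400,0,-76],[475,-400,0,-76],[475,-400,0,-76]]' -0.34 40
python3 -m pendant '[[0,0,0,0],[0,0,0,0],[0,0,0,0]]'
python3 - <<'E'
from h import *
w=get("wrist");save(w,"w1");s=r.get_state();print(s["joint_pos"],s["t"],s["opening"])
M=R.from_quat(s["eef_rot"]).as_matrix();print(M.round(3).tolist(),s["tool_pos"])
E
```

```text
t: 1.5
tool_pos: [0.506, 0.0319, 0.2314]
eef_rot: [0.645, 0.764, 0.0, 0.0]
contact_force: [0.5, -0.4, -0.2]
opening: 0.33
finger_force: 0.0
t: 1.88
tool_pos: [0.5048, 0.0285, 0.2313]
eef_rot: [0.646, 0.763, -0.0, 0.0]
contact_force: [-0.3, 0.6, 0.8]
opening: 0.329
finger_force: 0.0
[ 3.37940031e-02  2.10431427e-01  1.71730990e+00 -3.35021078e-04
  1.21389190e+00 -1.31536003e-01] 1.925 0.3270065285516501
[[-0.165, 0.986, -0.0], [0.986, 0.165, -0.0], [-0.0, -0.0, -1.0]] [0.50484026 0.02847367 0.23142842]
```

View pics/w1.png

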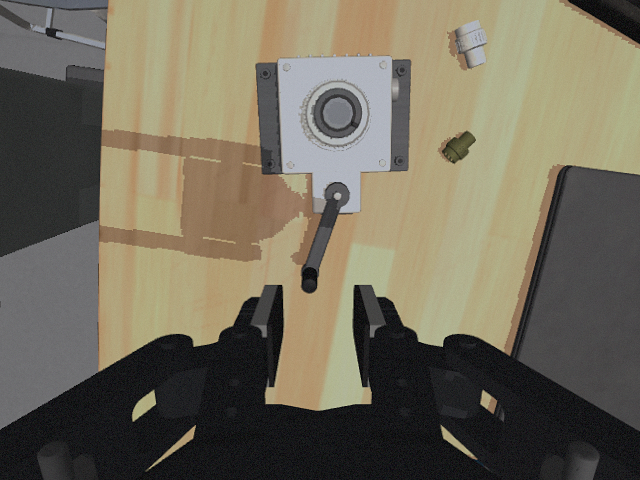

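The wrist view shows the barrel at (338,112), the pivot at (337,195), the peg top at (309,285) and the rib near (357,126). Housing top corners are at (287,67), (383,66), (384,162) and (291,165).

```bash
python3 - <<'E'
from h import *
w=get("wrist");s=r.get_state()
M=R.from_quat(s["eef_rot"]).as_matrix();p=s["tool_pos"]
P={}
for n,u,v,z in(("barrel",338,112,.074),("peg",309,285,.078),("pivot",337,195,.05),("c1",287,67,.042),("c2",383,66,.042),("c3",384,162,.042),("c4",291,165,.042)):
    P[n]=ray(w,(u,v),z); print(n,P[n].round(4),"tool mm",(M.T@(P[n]-p)*1e3).round(1))
hc=sum(P[f"c{i}"] for i in(1,2,3,4))/4;print("housing centre",hc)
e=P["c2"]-P["c1"]+P["c3"]-P["c4"];yaw=np.arctan2(e[1],e[0]);print("yaw",np.degrees(yaw))
for c in (hc,P["barrel"]):
    pv=c[:2]+.066*np.array([np.sin(yaw),-np.cos(yaw)]);d=P["peg"][:2]-pv
    a=np.arctan2(d[1],d[0]);print("pivot",pv,"len",np.hypot(*d),"dir",np.degrees(a))
for k in range(0,9):
    q=a+k*.1;print(k,(M.T@np.r_[pv+.075*np.array([np.cos(q),np.sin(q)])-p[:2],0]*1e3).round(1))
E
```

```text
barrel [0.5052 0.1155 0.074 ] tool mm [ 85.8  14.5 157.5]
peg [ 0.5056 -0.0228  0.078 ] tool mm [-50.7  -7.8 153.5]
pivot [0.5172 0.0507 0.05  ] tool mm [ 19.9  15.7 181.5]
c1 [0.4595 0.1457 0.042 ] tool mm [123.1 -25.6 189.5]
c2 [0.5361 0.1595 0.042 ] tool mm [124.1  52.2 189.5]
c3 [0.5524 0.0842 0.042 ] tool mm [ 47.2  56.  189.5]
c4 [0.4745 0.0685 0.042 ] tool mm [ 44.5 -23.5 189.5]
housing centre [0.5056339  0.11448775 0.042     ]
yaw 10.797390334396216
pivot [0.51799811 0.04965623] len 0.0735394150607011 dir -99.68472080592818
pivot [0.51756501 0.05065472] len 0.0744531925997715 dir -99.22690910633925
0 [-51.3  -8.    0. ]
1 [-53.3  -0.8   0. ]
2 [-54.7   6.6   0. ]
3 [-55.2  14.1   0. ]
4 [-55.   21.6   0. ]
5 [-54.1  29.    0. ]
6 [-52.5  36.3   0. ]
7 [-50.1  43.4   0. ]
8 [-47.   50.3   0. ]
```

```bash
python3 -m pendant '[[-51,-8,0,0],[-51,-8,50,0],[-51,-8,100,0],[-51,-8,130,0],[-51,-8,150,0],[-51,-8,165,0],[-51,-8,179,0],[-51,-8,179,0],[-51,-8,179,0]]'
```

```text
t: 3.1
tool_pos: [0.5065, -0.022, 0.0528]
eef_rot: [0.646, 0.764, 0.0, 0.001]
contact_force: [-0.2, 0.1, -0.2]
opening: 0.329
finger_force: 0.0
```

```bash
python3 -m pendant '[[-2,7,0,0],[-3,14,0,0],[-4,22,0,0],[-4,29,0,0],[-4,36,0,0],[-3,43,0,0],[-2,48,0,0],[-1,52,0,0]]'
python3 -m pendant '[[2,4,0,0],[3,7,0,0],[3,7,0,0]]'
```

```text
t: 4.1
tool_pos: [0.555, -0.0158, 0.0518]
eef_rot: [0.645, 0.764, -0.003, -0.002]
contact_force: [-6.7, -7.6, 0.9]
opening: 0.33
finger_force: 3.8
t: 4.47
tool_pos: [0.5615, -0.0118, 0.0517]
eef_rot: [0.645, 0.764, -0.003, -0.001]
contact_force: [-5.4, -6.6, 0.5]
opening: 0.332
finger_force: 3.3
```

```bash
python3 -m pendant '[[2,4,0,0],[3,7,0,0],[3,7,0,0]]'; python3 -m pendant '[[2,3,0,0],[3,6,0,0],[3,6,0,0]]'
```

```text
t: 4.85
tool_pos: [0.5616, -0.0108, 0.0512]
eef_rot: [0.644, 0.765, -0.01, -0.005]
contact_force: [-18.8, -18.2, 8.7]
opening: 0.328
finger_force: 10.7
t: 5.22
tool_pos: [0.5616, -0.0101, 0.0508]
eef_rot: [0.643, 0.766, -0.016, -0.008]
contact_force: [-28.8, -30.4, 16.2]
opening: 0.33
finger_force: 17.1
```

```bash
python3 -m pendant '[[-3,-8,0,0],[-7,-18,0,0],[-7,-19,0,0],[-7,-19,-10,0],[-7,-19,-60,0],[-7,-19,-120,0],[-7,-19,-150,0],[-7,-19,-150,0],[-7,-19,-150,0]]'
python3 - <<'E'
from h import *
w=get("wrist");save(w,"w2");s=r.get_state();print(s["t"],s["contact_force"],s["wrist_torque"],s["tool_pos"])
im=w["image"];cv2.imwrite("pics/w2.png",im[:,:,::-1])
E
```

```text
t: 6.35
tool_pos: [0.5579, -0.0116, 0.2019]
eef_rot: [0.645, 0.764, -0.0, -0.0]
contact_force: [-0.0, 0.5, -0.0]
opening: 0.329
finger_force: 0.0
6.4 [-0.25480953  0.14740433 -0.10016952] [-0.00253198  0.02808122 -0.04722917] [ 0.55749202 -0.01172844  0.20121638]
```

View pics/w2.png

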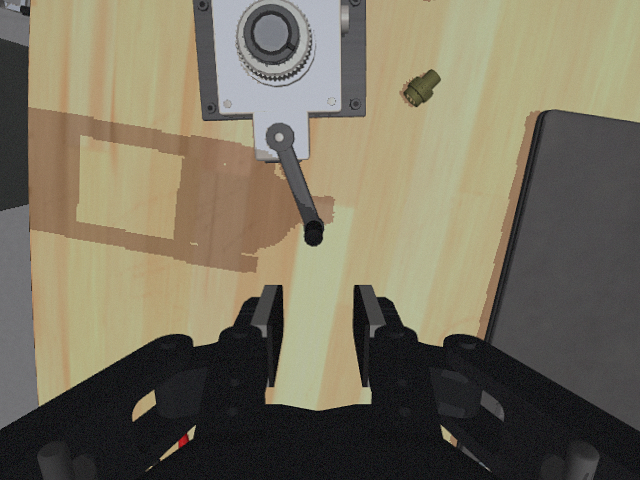

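Peg top now at (314,240), barrel centre at (271,34), pivot at (280,137), rib at (291,47).

```bash
python3 - <<'E'
from h import *
w=get("wrist");s=r.get_state()
M=R.from_quat(s["eef_rot"]).as_matrix();p=s["tool_pos"]
for n,u,v,z in(("barrel",271,34,.074),("peg",314,240,.078),("rib",291,47,.075)):
    q=ray(w,(u,v),z); print(n,q.round(4),"tool mm",(M.T@(q-p)*1e3).round(1))
    d=q[:2]-[.5178,.0502];print(np.hypot(*d),np.degrees(np.arctan2(d[1],d[0]))+99.5)
q=np.r_[.5055,.1150,.074];print((M.T@(q-p)*1e3).round(1))
print(p,s["joint_pos"])
E
```

```text
barrel [0.5047 0.1139 0.074 ] tool mm [132.7 -30.6 127.1]
0.06506593795287029 201.12042908547042
peg [ 0.5549 -0.0165  0.078 ] tool mm [ -4.3  -2.9 122.9]
0.07632001288683776 38.55395021247764
rib [0.5188 0.108  0.075 ] tool mm [124.5 -17.7 126. ]
0.057796095434375874 188.48116369654286
[133.6 -29.6 127.1]
[ 0.55737954 -0.01180538  0.20090308] [-4.18027342e-02  3.14619675e-01  1.65150878e+00 -6.32164332e-06
  1.17823132e+00 -2.09553136e-01]
```

The lever turned 0.67 rad onto a hard stop, so it's home. Next, the ring.

```bash
python3 -m pendant '[[45,-10,0,0],[90,-20,0,0],[133,-30,0,0],[133,-30,50,0],[133,-30,90,0],[133,-30,120,0],[133,-30,140,0],[133,-30,150,0],[133,-30,150,0]]' 0.6 40
python3 -m pendant '[[0,0,2,0],[0,0,4,0],[0,0,4,0]]'
python3 - <<'E'
from h import *
s=r.get_state();print(s["contact_force"],s["wrist_torque"],s["tool_pos"])
E
```

```text
t: 7.58
tool_pos: [0.5058, 0.114, 0.0514]
eef_rot: [0.645, 0.764, -0.001, -0.001]
contact_force: [0.8, 0.2, -1.4]
opening: 0.8
finger_force: 0.0
t: 7.95
tool_pos: [0.5065, 0.1141, 0.0486]
eef_rot: [0.646, 0.764, 0.0, 0.0]
contact_force: [-0.2, 0.4, 0.2]
opening: 0.797
finger_force: 0.0
[-0.18421876  0.44033795  0.15162581] [-0.00780206  0.02972831 -0.01344771] [0.50645578 0.11410666 0.04862695]
```

```bash
python3 -m pendant '[[0,0,1,0],[0,0,1,0],[0,0,1,0],[0,0,1,0],[0,0,1,0],[0,0,1,0],[0,0,1,0]]' -1 50
cat > st.py <<'E'
from h import *
s=r.get_state();M=R.from_quat(s["eef_rot"]).as_matrix()
print("t",round(s["t"],2),"F",s["contact_force"].round(1),"T",s["wrist_torque"].round(3),"p",s["tool_pos"].round(4),"yaw",np.degrees(np.arctan2(M[1,1],M[0,1])).round(2),"open",round(s["opening"],3),s["finger_force"])
E
python3 st.py
```

```text
t: 8.82
tool_pos: [0.5057, 0.114, 0.048]
eef_rot: [0.645, 0.764, -0.0, -0.0]
contact_force: [-3.6, 0.2, 5.5]
opening: 0.576
finger_force: 50.6
t 8.82 F [-3.6  0.2  5.5] T [-0.022  0.392 -0.01 ] p [0.5057 0.114  0.048 ] yaw 9.59 open 0.576 50.581122636795044
```

```bash
for i in 1 2 3; do :; done
python3 -m pendant '[[0,0,0,3],[0,0,0,6],[0,0,0,6]]' >/dev/null; python3 st.py
python3 -m pendant '[[0,0,0,3],[0,0,0,6],[0,0,0,6]]' >/dev/null; python3 st.py
python3 -m pendant '[[0,0,0,3],[0,0,0,6],[0,0,0,6]]' >/dev/null; python3 st.py
```

```text
t 9.2 F [-3.   0.1  6.2] T [-0.093  0.414  0.092] p [0.5057 0.1139 0.048 ] yaw 3.61 open 0.574 50.48831284046173
t 9.57 F [-3.3 -0.7  6.8] T [-0.033  0.393  0.119] p [0.5056 0.1139 0.048 ] yaw -2.39 open 0.583 50.47024190425873
t 9.95 F [-3.5 -1.3  6.5] T [-0.071  0.399  0.081] p [0.5055 0.1139 0.048 ] yaw -8.39 open 0.578 50.502145886421204
```

```bash

python3 -m pendant '[[0,0,0,2],[0,0,0,4],[0,0,0,4]]' >/dev/null; python3 st.py
python3 -m pendant '[[0,0,0,2],[0,0,0,4],[0,0,0,4]]' >/dev/null; python3 st.py
python3 -m pendant '[[0,0,0,2],[0,0,0,4],[0,0,0,4]]' >/dev/null; python3 st.py
```

```text
t 10.32 F [-3.5 -1.   6.9] T [-0.122  0.403  0.133] p [0.5055 0.1139 0.048 ] yaw -12.38 open 0.574 50.53286075592041
t 10.7 F [-4.  -0.2  6.6] T [-0.149  0.403  0.084] p [0.5054 0.1139 0.048 ] yaw -16.38 open 0.574 50.543630719184875
t 11.07 F [-4.7 -0.4  6.7] T [-0.088  0.404  0.101] p [0.5053 0.1139 0.048 ] yaw -20.38 open 0.575 50.554479360580444
```

```bash

python3 -m pendant '[[0,0,0,2],[0,0,0,4],[0,0,0,4]]' >/dev/null; python3 st.py
python3 -m pendant '[[0,0,0,2],[0,0,0,4],[0,0,0,4]]' >/dev/null; python3 st.py
python3 -m pendant '[[0,0,0,2],[0,0,0,4],[0,0,0,4]]' >/dev/null; python3 st.py
```

```text
t 11.45 F [-3.5 -0.2  7.7] T [-0.119  0.49   0.122] p [0.5053 0.1139 0.048 ] yaw -24.38 open 0.575 50.56347370147705
t 11.82 F [-4.4 -0.6  8. ] T [-0.106  0.487  0.118] p [0.5052 0.1139 0.048 ] yaw -28.39 open 0.574 50.57381451129913
t 12.2 F [-4.6 -0.1  6.9] T [-0.129  0.532  0.156] p [0.5052 0.114  0.048 ] yaw -32.38 open 0.576 50.58351695537567
```

```bash

python3 -m pendant '[[0,0,0,2],[0,0,0,3],[0,0,0,3]]' >/dev/null; python3 st.py
python3 -m pendant '[[0,0,0,2],[0,0,0,3],[0,0,0,3]]' >/dev/null; python3 st.py
python3 -m pendant '[[0,0,0,2],[0,0,0,3],[0,0,0,3]]' >/dev/null; python3 st.py
```

```text
t 12.57 F [-4.3  0.2  8.1] T [-0.122  0.497  0.055] p [0.5051 0.114  0.048 ] yaw -35.37 open 0.572 50.58896005153656
t 12.95 F [-4.  -0.2  7.2] T [-0.155  0.558  0.105] p [0.5051 0.114  0.048 ] yaw -38.38 open 0.58 50.596473813056946
t 13.32 F [-5.1  0.4  7.4] T [-0.109  0.588  0.138] p [0.505 0.114 0.048] yaw -41.37 open 0.573 50.60259997844696
```

```bash

python3 -m pendant '[[0,0,0,2],[0,0,0,3],[0,0,0,3]]' >/dev/null; python3 st.py
python3 -m pendant '[[0,0,0,2],[0,0,0,3],[0,0,0,3]]' >/dev/null; python3 st.py
```

```text
t 13.7 F [-5.3  1.1  7.8] T [-0.087  0.661  0.265] p [0.5051 0.114  0.048 ] yaw -44.35 open 0.577 50.600600838661194
t 14.07 F [-4.3  1.1  7.5] T [-0.046  0.618  0.315] p [0.505 0.114 0.048] yaw -47.33 open 0.577 50.59633433818817
```

```bash

python3 -m pendant '[[0,0,0,2],[0,0,0,3],[0,0,0,3]]' >/dev/null; python3 st.py
python3 -m pendant '[[0,0,0,2],[0,0,0,3],[0,0,0,3]]' >/dev/null; python3 st.py;
for i in 1 2 3; do python3 -m pendant '[[0,0,0,0]]' >/dev/null; python3 st.py; done
```

```text
t 14.45 F [-5.5  0.6  8.1] T [-0.041  0.56   0.406] p [0.505  0.1141 0.048 ] yaw -50.32 open 0.573 50.59391498565674
t 14.82 F [-4.7  1.7  8.1] T [0.005 0.661 0.425] p [0.505  0.1141 0.048 ] yaw -53.31 open 0.572 50.59155285358429
t 14.95 F [-5.4  1.3  7.4] T [-0.05   0.626  0.416] p [0.5049 0.1141 0.0479] yaw -53.3 open 0.579 50.590640902519226
t 15.07 F [-4.9  1.6  7.1] T [-0.031  0.662  0.404] p [0.505  0.1141 0.048 ] yaw -53.3 open 0.574 50.590864419937134
t 15.2 F [-5.5  0.7  6.1] T [0.01  0.592 0.377] p [0.505  0.1141 0.048 ] yaw -53.3 open 0.575 50.591922998428345
```

```bash

python3 -m pendant '[[0,0,0,2],[0,0,0,4],[0,0,0,6],[0,0,0,6]]' >/dev/null; python3 st.py
for i in 1 2 3 4; do python3 -m pendant '[[0,0,0,0]]' >/dev/null; python3 st.py; done
```

```text
t 15.7 F [-5.   0.6  8. ] T [0.092 0.726 0.546] p [0.5049 0.1142 0.048 ] yaw -59.3 open 0.572 50.58801233768463
t 15.82 F [-4.5  1.6  7.6] T [0.053 0.647 0.507] p [0.5049 0.1142 0.048 ] yaw -59.28 open 0.578 50.588183999061584
t 15.95 F [-5.   1.6  8.8] T [0.015 0.638 0.52 ] p [0.5049 0.1141 0.048 ] yaw -59.28 open 0.576 50.58801591396332
t 16.07 F [-5.4  1.7  7.3] T [0.058 0.7   0.521] p [0.5049 0.1142 0.048 ] yaw -59.28 open 0.574 50.58952510356903
t 16.2 F [-5.6  1.4  7.9] T [0.041 0.676 0.545] p [0.5049 0.1142 0.048 ] yaw -59.28 open 0.576 50.58914244174957
```

```bash
python3 -m pendant '[[0,0,0,0],[0,0,0,0],[0,0,0,0],[0,0,-10,0],[0,0,-50,0],[0,0,-100,0],[0,0,-150,0],[0,0,-150,0]]' 0.6
python3 -m pendant '[[-5,35,0,-10],[-11,70,0,-20],[-17,105,0,-30],[-23,137,0,-40],[-23,137,0,-50],[-23,137,0,-60],[-23,137,0,-69],[-23,137,0,-69],[-23,137,0,-69]]' -0.34
python3 - <<'E'
from h import *
w=get("wrist");save(w,"w3")
E
python3 st.py
```

```text
t: 17.2
tool_pos: [0.5089, 0.1146, 0.2022]
eef_rot: [0.965, 0.264, 0.005, 0.0]
contact_force: [-0.5, -1.0, -0.9]
opening: 0.799
finger_force: 0.0
t: 18.32
tool_pos: [0.5559, -0.0155, 0.1969]
eef_rot: [0.646, 0.763, -0.0, -0.0]
contact_force: [-0.1, 0.4, 0.1]
opening: 0.326
finger_force: 0.0
t 18.38 F [ 0.  0. -1.] T [0.044 0.018 0.029] p [ 0.556  -0.0155  0.197 ] yaw 9.5 open 0.326 0.0
```

View pics/w3.png

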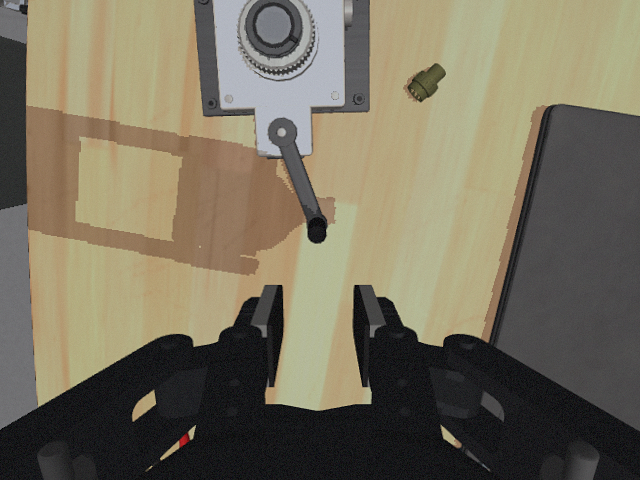

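Peg still at (317,232), ring and rib unchanged relative to the barrel. Descending on the peg and swinging it back.

```bash
python3 -m pendant '[[0,0,50,0],[0,0,95,0],[0,0,125,0],[0,0,145,0],[0,0,145,0],[0,0,145,0]]'
python3 -m pendant '[[-1,-7,0,0],[-3,-15,0,0],[-4,-22,0,0],[-4,-29,0,0],[-4,-36,0,0],[-4,-43,0,0],[-2,-50,0,0],[-1,-55,0,0],[-1,-55,0,0]]'; python3 st.py
```

```text
t: 19.12
tool_pos: [0.5569, -0.0156, 0.0531]
eef_rot: [0.646, 0.764, 0.0, 0.001]
contact_force: [0.5, -0.0, -0.1]
opening: 0.332
finger_force: 0.0
t: 20.25
tool_pos: [0.5037, -0.0264, 0.0535]
eef_rot: [0.646, 0.764, 0.001, 0.002]
contact_force: [3.4, -1.7, 1.6]
opening: 0.331
finger_force: 1.9
t 20.25 F [ 3.4 -1.7  1.6] T [-0.272 -0.681 -0.033] p [ 0.5037 -0.0264  0.0535] yaw 9.58 open 0.331 1.892724484205246
```

```bash
python3 -m pendant '[[2,-5,0,0],[3,-8,0,0],[3,-8,0,0]]';python3 -m pendant '[[1,-3,0,0],[2,-5,0,0],[2,-5,0,0]]';python3 -m pendant '[[1,-3,0,0],[2,-5,0,0],[2,-5,0,0]]'; python3 st.py
```

```text
t: 20.62
tool_pos: [0.4952, -0.0245, 0.0532]
eef_rot: [0.646, 0.764, 0.001, 0.002]
contact_force: [4.2, -1.4, 2.5]
opening: 0.329
finger_force: 2.1
t: 21.0
tool_pos: [0.4898, -0.0232, 0.053]
eef_rot: [0.646, 0.764, 0.001, 0.001]
contact_force: [4.6, -1.2, 2.0]
opening: 0.327
finger_force: 2.2
t: 21.38
tool_pos: [0.4861, -0.0223, 0.0531]
eef_rot: [0.645, 0.764, 0.002, 0.003]
contact_force: [7.7, -2.9, 0.1]
opening: 0.327
finger_force: 3.7
t 21.38 F [ 7.7 -2.9  0.1] T [-0.488 -1.266 -0.064] p [ 0.4861 -0.0223  0.0531] yaw 9.61 open 0.327 3.696279376745224
```

```bash
python3 -m pendant '[[1,-3,0,0],[2,-5,0,0],[2,-5,0,0]]'; python3 -m pendant '[[-2,8,0,0],[-4,16,0,0],[-4,16,0,0],[-4,16,-20,0],[-4,16,-70,0],[-4,16,-130,0],[-4,16,-150,0],[-4,16,-150,0],[-4,16,-150,0]]'
python3 - <<'E'
from h import *
w=get("wrist");save(w,"w4")
E
python3 st.py
```

```text
t: 21.75
tool_pos: [0.4859, -0.022, 0.0534]
eef_rot: [0.645, 0.764, 0.005, 0.007]
contact_force: [18.5, -7.3, -11.0]
opening: 0.331
finger_force: 8.7
t: 22.88
tool_pos: [0.4929, -0.0218, 0.2007]
eef_rot: [0.645, 0.764, -0.001, -0.001]
contact_force: [-0.6, -0.6, -0.6]
opening: 0.331
finger_force: 0.0
t 22.93 F [-1.2 -0.5 -0.5] T [-0.039 -0.013  0.013] p [ 0.493  -0.0218  0.2005] yaw 9.6 open 0.334 0.0
```

View pics/w4.png

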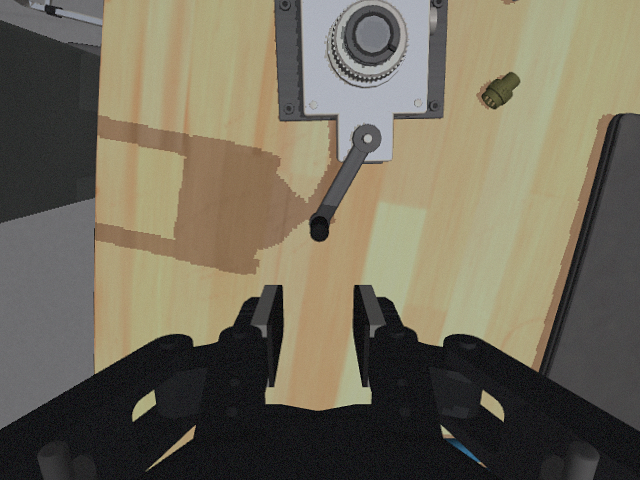

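The lever is at its back stop, with the peg at (319,231). The rib is unmoved at (393,47) against the barrel at (374,34), and the gripper is clear.

```bash
python3 -c "
from station import finish_job
print(finish_job())"
```

```text
the job is handed in; nothing more can be done
None
```

The job is handed in: the clamp was swung to its home stop, the ring tightened to about 0.53 N m at the ring, and the lever returned to its back stop; the last picture shows the barrel unturned.

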